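# Unload the flask shaker into the bench rack in the same order

### The job

The shaking is finished: move the four capped flasks from the clamps on the shaker into the four bays of the steel bench rack, in the same order as they stand on the shaker - the flask at the end nearest the robot goes into the bay nearest the robot, the next into the next bay, and so on to the far end. Set each one down gently and upright on the floor of its bay, without dropping or tipping it, then let go and leave the dish, the bottle and the beaker where they are.

Things in the scene. Friction and masses are not known exactly. Their poses are not given: they have to be found in the camera images.
- flask_red: loose conical flask of brown glass with a red cap, 56 to 112 g, 88 mm tall, round; origin at the centre of its underside, z up its axis. Base 42 mm wide, tapering from 7 mm up to a 21 mm neck at 46 mm; cap 28 mm wide (30 mm at its foot), 60 to 88 mm up: grip it there. Starts upright in the red clamp, on its base plate; lifts straight out.
- flask_yellow: loose conical flask of brown glass with a yellow cap, 56 to 112 g, 88 mm tall, round; origin at the centre of its underside, z up its axis. Base 42 mm wide, tapering from 7 mm up to a 21 mm neck at 46 mm; cap 28 mm wide (30 mm at its foot), 60 to 88 mm up: grip it there. Starts upright in the yellow clamp, on its base plate; lifts straight out.
- flask_blue: loose conical flask of brown glass with a blue cap, 56 to 112 g, 88 mm tall, round; origin at the centre of its underside, z up its axis. Base 42 mm wide, tapering from 7 mm up to a 21 mm neck at 46 mm; cap 28 mm wide (30 mm at its foot), 60 to 88 mm up: grip it there. Starts upright in the blue clamp, on its base plate; lifts straight out.
- flask_green: loose conical flask of brown glass with a green cap, 56 to 112 g, 88 mm tall, round; origin at the centre of its underside, z up its axis. Base 42 mm wide, tapering from 7 mm up to a 21 mm neck at 46 mm; cap 28 mm wide (30 mm at its foot), 60 to 88 mm up: grip it there. Starts upright in the green clamp, on its base plate; lifts straight out.
- clamp_red: red plastic flask clamp fixed on the shaker's platform: base plate 56 mm square, 4 mm thick, four prongs 34 mm high standing 3 mm clear of the flask's base; origin at the centre of its underside, axes as the shaker's. Holds the red-capped flask at the start. The clamps' order along the row is shuffled; it still shows the order when they are empty.
- clamp_yellow: yellow plastic flask clamp fixed on the shaker's platform: base plate 56 mm square, 4 mm thick, four prongs 34 mm high standing 3 mm clear of the flask's base; origin at the centre of its underside, axes as the shaker's. Holds the yellow-capped flask at the start. The clamps' order along the row is shuffled; it still shows the order when they are empty.
- clamp_blue: blue plastic flask clamp fixed on the shaker's platform: base plate 56 mm square, 4 mm thick, four prongs 34 mm high standing 3 mm clear of the flask's base; origin at the centre of its underside, axes as the shaker's. Holds the blue-capped flask at the start. The clamps' order along the row is shuffled; it still shows the order when they are empty.
- clamp_green: green plastic flask clamp fixed on the shaker's platform: base plate 56 mm square, 4 mm thick, four prongs 34 mm high standing 3 mm clear of the flask's base; origin at the centre of its underside, axes as the shaker's. Holds the green-capped flask at the start. The clamps' order along the row is shuffled; it still shows the order when they are empty.
- shaker: grey orbital shaker with black platform, off, fixed, 290 x 200 mm, platform top 86 mm high; origin at the centre of its underside. Its x axis runs along the row of clamps, away from the robot (within 0.2 rad of straight ahead); clamps at x = -93, -31, 31, 93 mm, y = 0. Stands left or right of the rack.
- rack: stainless bench rack, fixed, 252 x 66 mm, 34 mm high, a wire handle at each end, empty; origin at the centre of its underside. Four bays 58 x 58 mm inside, walls 4 mm thick. Its x axis runs along the row, away from the robot (within 0.2 rad of straight ahead); bay centres at x = -93, -31, 31, 93 mm, y = 0, floors 4 mm up. Stands left or right of the shaker.
- dish: bystander: closed petri dish, 92 mm in diameter, 16 mm high, loose; origin at the centre of its underside
- bottle: bystander: glass reagent bottle with a blue cap, 56 mm in diameter, 130 mm tall, loose; origin at the centre of its underside
- beaker: bystander: small glass beaker, 68 mm in diameter at the rim, 85 mm tall, loose; origin at the centre of its underside

How it is judged:
By the outcome, as a careful person would: the job done as asked, in the order asked, and still so for the second after the job is handed in, with the robot touching nothing.
It also fails if it takes over 115 s, if anything falls off the work surface, if the arm or the gripper's body presses on something with over 40 N, if the wrist force passes 120 N, or if a joint passes its speed limit or range.

### The arm

A 6-joint arm with a two-finger parallel gripper is mounted at the origin on the work surface. World frame = base frame: x ahead of the robot, y to its left, z up, the work surface at z = 0. Lengths are in m, angles in rad, forces in N, time in s.
With the tool pointing down it reaches from about 0.35 to 0.975 m from the base axis. Payload 4.9 kg.
Tool frame: the origin (TCP) lies at the centre of the arm's flange, where the gripper is bolted on; the fingertips stand 173 mm ahead of it and the grasp point (between the pads) lies 155 mm ahead of it (ctrl.finger_overhang is the distance from the TCP to the fingertips, in m); z points along the fingers, y is the direction in which the jaws open and shut (so a half turn about z gives the same grasp; the last joint's range is limited). The gripper opens to 85 mm and grips with 20 to 120 N. Pads are 22 mm wide; open, the fingers measure 114 mm over their backs; the gripper's body (76 mm by 85 mm) begins 54 mm behind the grasp point. The pads swing forward as they close: fully open they stand 13 mm farther back than shut.
Start: joints at [-1.372, 0.053, 1.613, -0, 1.476, -0.119], TCP at [0.195, -0.594, 0.405] pointing down, gripper open.
Joint ranges: [-3.01, 3.01], [-1.01, 2.22], [0.06, 2.58], [-1.02, 4.17], [0.09, 2.62], [-3.14, 3.14]. Speed limits (rad/s): [2.57, 2.57, 3.14, 3.14, 3.14, 3.14].

### API

Orientations are given as a rotation vector (axis times angle).
In Python, from station import ctrl, eyes, spotter gives the robot as it stands.
- The arm moves only by the shell command python3 -m crank 'ROWS' [FORCE]. ROWS is JSON, a list of rows, each a list of 7 numbers: the turn, a rotation vector about the tool's x, y, z in rad, then the shift along the tool's x, y, z in mm, then the closure, from -1 (fully open) to 1 (shut). A call has 1 to 8 rows; each row shifts and turns the pose as measured when the row begins, along the tool's axes as they then stand; what a row does not reach is not made up. A row lasts 1/12 s, in which the tool goes at most 41.7 mm and 7.16 degrees, less where a joint would pass 70% of its speed; a pose out of reach is approached as far as the arm can. A call is refused whole if a number of a shift passes 41.7 or a number of a turn 0.125, either way. A call with a gripper value outside its range is refused whole. The fingers move at their own pace and stop on an object; FORCE is the grip in N (left out, the last holds). Time passes only in rows, so rows that do not move let the fingers close. It gives the time, the measured TCP pose, the force and the opening at its end, in the units of the state.
- ctrl.get_obs(): the state, without advancing time (a new reading comes with each control period).
- eyes.get_image(name): name is "scene" or "side" or "wrist"; returns a dict with "image" (384x512x3 uint8, red, green, blue), "vertical_fov" (degrees; the focal length in pixels is half the picture's height over the tangent of half this angle, whatever the lens; pixels are square), "cx", "cy" (the principal point, pixels), "rvec" (rotation vector, rad) and "tvec" (3), from world to camera coordinates, as OpenCV has them; the wrist camera has in their place "mount" (4x4, takes a point from camera to tool coordinates, whose origin is the TCP and whose axes are the flange's). Camera axes: x right, y down, z forward; pixel columns grow to the right and rows downward; lengths in m; the calibration is good to about 2 mm. A picture is of the moment at which its call begins: read the wrist's pose just before it. There is no depth.
- ctrl.finish_job(): hands the job in, once; it reports no verdict.
Trained networks look in a picture, given as the dict that the camera call returned (one of the last four; its "shot" number tells which), for a name from the list of things; names that differ only in an ending like _2 or _b are one class to them, and where a whole thing is asked for, a point or a joint stands for the part that bears it (a point fixed in the world has none). Each returns a list of dicts, best first, with "confidence" (0 to 1); they miss things now and then, are a little off and sometimes report something else, mostly with a low value. They report only what shows in the picture. A call takes as long as a camera call.
- spotter.look_for(query, picture): "centre" ([x, y, z] in m, in world coordinates, good to about 4 mm: the middle of the surface that is visible of it).
- spotter.outline_of(query, picture): "region" (384x512 bool, what is visible of it).
- spotter.mark_of(query, picture): "centre" ([x, y, z] in m, in world coordinates, good to about 4 mm: a listed point, or the origin of a listed thing).
The state is a dict: "t": time; "q": joint angles; "dq": joint speeds; "effort": joint torques, N m; "tool_pos": TCP position; "tool_rot": TCP orientation; "contact_force": force on the tool from outside, world axes, zero at the start; "wrist_torque": the same for the moment, N m; "opening": finger opening in m.
Only numpy, scipy, OpenCV 4.12 (cv2) and the standard library are available. Lean on these libraries where they do the work, as an engineer would, in place of code of your own. Each camera call takes 0.05 s, during which the arm holds its last target.

## Working session

There is one attempt and no reset: what is moved stays moved. The work goes in short steps, Python scripts to look and compute and a shell command to move; the robot and the scene stay as the last step left them, time stands still between calls to the robot, and variables do not carry over. Pictures are saved under pics/ and viewed, and the job is handed in when it is done.

```bash
ls; mkdir -p pics
python3 - <<'E'
from station import ctrl, eyes, spotter
import cv2
o=ctrl.get_obs(); print(o, ctrl.finger_overhang)
for n in ("scene","side"):
    p=eyes.get_image(n); cv2.imwrite(f"pics/{n}0.png",p["image"][:,:,::-1])
    print(n,[ (k,p[k]) for k in p if k!="image"])
    for q in ["clamp_red","clamp_yellow","clamp_blue","clamp_green","flask_red","flask_yellow","flask_blue","flask_green","shaker","rack","dish","bottle","beaker"]:
        m=spotter.mark_of(q,p); print(q,[(x["centre"],x["confidence"]) for x in m[:2]])
E
```

```text
pics
{'t': 0.0, 'q': array([-1.37199889e+00,  5.33059471e-02,  1.61431259e+00, -2.91654071e-05,
        1.47599679e+00, -1.18989290e-01]), 'dq': array([ 0.00101751, -0.00070664,  0.00168254,  0.0014121 , -0.00034293,
       -0.00098298]), 'effort': array([-1.83135242e-03, -3.93679225e+01, -3.70180392e+01, -1.84492360e-04,
        7.08583262e-03,  6.77782950e-06]), 'tool_pos': array([ 0.19523829, -0.59342627,  0.40348313]), 'tool_rot': array([-3.10002281e+00, -4.96765132e-01,  1.72205697e-04]), 'contact_force': array([0.15993268, 0.43518236, 0.13093254]), 'wrist_torque': array([-0.0576833 ,  0.03711852, -0.03626766]), 'opening': 0.08557570331647658} 0.1734
scene [('vertical_fov', 54.71335352505925), ('cx', 260.1582930959752), ('cy', 196.3163779223387), ('rvec', array([ 0.9532679 ,  2.50902975, -0.98281586])), ('tvec', array([ 0.40102004, -0.19863542,  1.57883863])), ('shot', 1)]
clamp_red [([0.4968, 0.1548, 0.0862], 0.63)]
clamp_yellow [([0.6181, 0.1532, 0.0884], 0.45)]
clamp_blue [([0.4342, 0.148, 0.0836], 0.59), ([0.4317, 0.1494, 0.0899], 0.55)]
clamp_green [([0.5607, 0.1555, 0.086]
[... 738 characters left out ...]
([0.4944, 0.1491, 0.0842], 0.51)]
clamp_yellow [([0.6174, 0.1518, 0.0903], 0.66)]
clamp_blue [([0.4339, 0.1525, 0.0844], 0.54)]
clamp_green [([0.6173, 0.1502, 0.0918], 0.65), ([0.559, 0.1515, 0.0898], 0.51)]
flask_red [([0.4959, 0.1559, 0.09], 0.78)]
flask_yellow [([0.6202, 0.1514, 0.0861], 0.63)]
flask_blue [([0.4305, 0.1516, 0.0908], 0.78), ([0.6198, 0.1526, 0.0854], 0.63)]
flask_green [([0.5548, 0.1487, 0.0876], 0.66)]
shaker [([0.5264, 0.1483, -0.0059], 0.79), ([0.6187, 0.1512, 0.092], 0.53)]
rack [([0.5768, -0.1225, -0.0003], 0.94)]
dish [([0.4255, 0.4386, 0.0027], 0.68)]
bottle [([0.5867, 0.4488, 0.0018], 0.68)]
beaker [([0.456, -0.438, 0.0012], 0.75), ([0.5754, -0.1221, 0.004], 0.61)]
```

View pics/scene0.png

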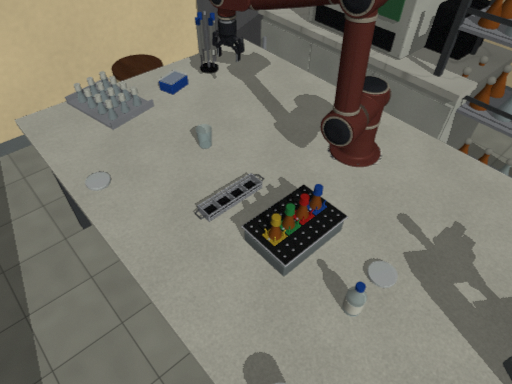

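View pics/side0.png

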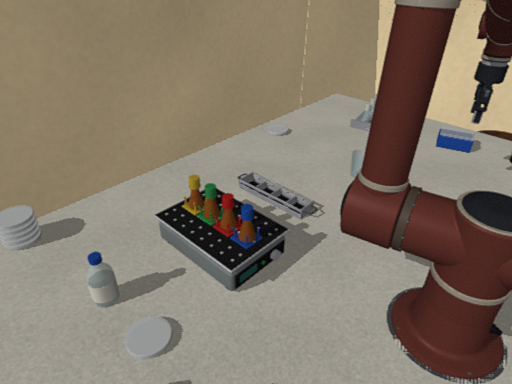

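The shaker row runs, from near to far, blue (x≈0.433), red (0.496), green (0.558), yellow (0.619) in both views. The rack is empty at about (0.577, -0.124). Next I'll write a helper and move over the rack for a wrist view.

```bash
cat > h.py <<'E'
import numpy as np, cv2
from scipy.spatial.transform import Rotation as R
from station import ctrl, eyes, spotter
def to(x,y,z,yaw=0.0,o=None):
    """remaining turn/shift in tool axes to TCP target, tool down, tool x at world yaw"""
    o=o or ctrl.get_obs(); Rc=R.from_rotvec(o["tool_rot"]); 
    Rt=R.from_matrix(np.array([[np.cos(yaw),np.sin(yaw),0],[np.sin(yaw),-np.cos(yaw),0],[0,0,-1]]))
    tr=(Rc.inv()*Rt).as_rotvec(); d=Rc.inv().apply(np.array([x,y,z])-o["tool_pos"])*1000
    print("t",round(o["t"],2),"pos",o["tool_pos"].round(4),"turn",tr.round(3),"shift mm",d.round(1),"open",round(o["opening"],4),"F",o["contact_force"].round(1))
def cam(p,o=None):
    if "mount" in p:
        T=np.eye(4);T[:3,:3]=R.from_rotvec(o["tool_rot"]).as_matrix();T[:3,3]=o["tool_pos"]
        W=np.linalg.inv(T@np.array(p["mount"])); Rm,t=W[:3,:3],W[:3,3]
    else: Rm,t=R.from_rotvec(p["rvec"]).as_matrix(),np.array(p["tvec"])
    f=192/np.tan(np.radians(p["vertical_fov"])/2)
    return Rm,t,np.array([[f,0,p["cx"]],[0,f,p["cy"]],[0,0,1]])
def proj(P,p,o=None):
    Rm,t,K=cam(p,o); c=(np.atleast_2d(P)@Rm.T+t)@K.T; return c[:,:2]/c[:,2:]
def onplane(uv,z,p,o=None):
    Rm,t,K=cam(p,o); uv=np.atleast_2d(uv).astype(float)
    d=np.c_[uv,np.ones(len(uv))]@np.linalg.inv(K).T@Rm; C=-Rm.T@t
    return C+d*((z-C[2])/d[:,2])[:,None]
E
python3 -c "
from h import *
to(0.52,-0.123,0.45)
p=eyes.get_image('wrist');print(p['mount'],p['vertical_fov'])"
python3 -m crank '[[0,0,0.04,0,0,-20,-1],[0,0,0.08,20,-30,-20,-1],[0,0,0.08,20,-30,0,-1]]'; python3 -c "
from h import *
to(0.52,-0.123,0.45)"
```

```text
t 1.4 pos [ 0.1953 -0.5937  0.4047] turn [-0.    -0.     0.318] shift mm [ 455.5 -345.7  -45.3] open 0.0855 F [ 0.7  0.2 -0.6]
[[-9.21317894e-04 -9.55431852e-01 -2.95210311e-01  7.43865604e-02]
 [ 9.99999468e-01 -7.43437022e-04 -7.14792083e-04  4.88275166e-04]
 [ 4.63464848e-04 -2.95210813e-01  9.55432028e-01  2.99669678e-02]
 [ 0.00000000e+00  0.00000000e+00  0.00000000e+00  1.00000000e+00]] 62.2056921814248
t: 1.7
tool_pos: [0.2184, -0.5285, 0.4427]
tool_rot: [-3.132, -0.164, 0.003]
contact_force: [0.9, -0.2, 1.3]
opening: 0.0855
t 1.7 pos [ 0.2184 -0.5285  0.4427] turn [-0.005  0.002  0.105] shift mm [ 342.4 -371.7   -5.9] open 0.0855 F [ 0.9 -0.2  1.3]
```

```bash
python3 -m crank '[[0,0,0.05,28,-30,0,-1],[0,0,0.05,28,-30,0,-1],[0,0,0,28,-30,0,-1],[0,0,0,28,-30,0,-1],[0,0,0,28,-30,0,-1],[0,0,0,28,-30,0,-1],[0,0,0,28,-30,0,-1],[0,0,0,28,-30,0,-1]]'; python3 -m crank '[[0,0,0,28,-30,0,-1],[0,0,0,28,-30,0,-1],[0,0,0,20,-22,0,-1],[0,0,0,15,-16,0,-1],[0,0,0,8,-8,0,-1],[0,0,0,0,0,0,-1],[0,0,0,0,0,0,-1]]'
python3 - <<'E'
from h import *
to(0.52,-0.123,0.45)
o=ctrl.get_obs(); p=eyes.get_image('wrist'); cv2.imwrite('pics/w1.png',p['image'][:,:,::-1])
print(proj([[0.577,-0.123,0.034],[0.48,-0.123,0.034]],p,o))
print(spotter.mark_of('rack',p)[:1])
E
```

```text
t: 2.37
tool_pos: [0.4394, -0.2785, 0.4467]
tool_rot: [3.139, -0.022, 0.004]
contact_force: [0.6, -1.1, 0.2]
opening: 0.0852
t: 2.95
tool_pos: [0.5451, -0.1632, 0.4479]
tool_rot: [3.139, -0.004, 0.009]
contact_force: [-0.3, -0.2, 0.1]
opening: 0.0855
t 2.95 pos [ 0.5451 -0.1632  0.4479] turn [ 0.003 -0.006 -0.003] shift mm [-25.2 -40.1  -2.4] open 0.0855 F [-0.3 -0.2  0.1]
[[217.17747345 128.77948444]
 [219.87019693 205.18569737]]
[{'centre': [0.5755, -0.1262, 0.0036], 'confidence': 0.73}]
```

View pics/w1.png

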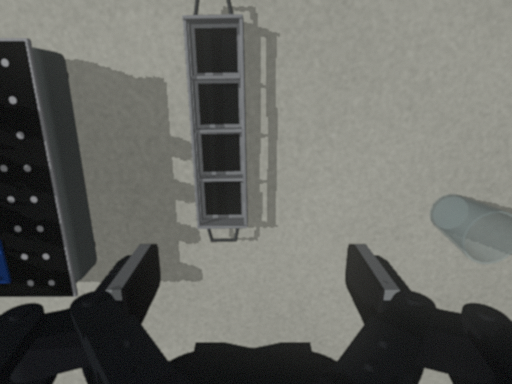

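The rack's four bays run down the centre. The outer top corners are at about (185,18), (243,14), (198,227) and (245,227). The shaker platform's right edge runs from (28,42) to (76,294).

Run:
```python
from h import *
o=ctrl.get_obs(); p=eyes.get_image('wrist')
c=onplane([[185,18],[243,14],[198,227],[245,227]],0.034,p,o); print(c.round(4)); print(c.mean(0).round(4))
d=c[0]+c[1]-c[2]-c[3]; print("len",np.linalg.norm(d)/2,"yaw",np.arctan2(d[1],d[0]))
r=spotter.outline_of('rack',p)[0]; print(r['confidence'])
m=r['region'].astype(np.uint8); ys,xs=np.nonzero(m)
w=onplane(np.c_[xs,ys],0.034,p,o)[:,:2].astype(np.float32); print(cv2.minAreaRect(w))
s=onplane([[28,42],[76,294]],0.086,p,o);print(s.round(4),np.arctan2(*(s[0]-s[1])[1::-1]))
for n in ['scene','side']:
    q=eyes.get_image(n)
    for k in ['rack','shaker']: print(n,k,[(x['centre'],x['confidence']) for x in spotter.mark_of(k,q)[:1]])
```

```text
[[ 0.6958 -0.0934  0.034 ]
 [ 0.6994 -0.1564  0.034 ]
 [ 0.4494 -0.094   0.034 ]
 [ 0.449  -0.1555  0.034 ]]
[ 0.5734 -0.1248  0.034 ]
len 0.24839861534726215 yaw -0.0005648912777753278
0.73
((0.5710451602935791, -0.12408152222633362), (0.28432759642601013, 0.06838198006153107), 0.3620856702327728)
[[0.6655 0.0484 0.086 ]
 [0.3853 0.049  0.086 ]] -0.0021609777452398895
scene rack [([0.5731, -0.1235, -0.0013], 0.75)]
scene shaker [([0.5233, 0.146, 0.0013], 0.91)]
side rack [([0.5776, -0.1231, -0.0016], 0.65)]
side shaker [([0.5293, 0.1475, -0.0063], 0.59)]
```

```bash
python3 -m crank '[[0,0,0,-10,-20,-5,-1],[0,0,0,-13,-34,-5,-1],[0,0,0,-13,-34,-5,-1],[0,0,0,-13,-34,0,-1],[0,0,0,-13,-34,0,-1],[0,0,0,-13,-34,0,-1],[0,0,0,-13,-34,0,-1],[0,0,0,-13,-34,0,-1]]'; python3 -m crank '[[0,0,0,-13,-34,0,-1],[0,0,0,-8,-20,0,-1],[0,0,0,-4,-10,0,-1],[0,0,0,0,0,0,-1],[0,0,0,0,0,0,-1]]'
python3 - <<'E'
from h import *
to(0.433,0.151,0.45)
o=ctrl.get_obs(); p=eyes.get_image('wrist'); im=p['image'][:,:,::-1].copy()
for i,x in enumerate([.433,.495,.557,.619]):
    for u,v in proj([[x,.151,.178],[x,.151,.09]],p,o): cv2.circle(im,(int(u),int(v)),3,(255,0,255),1)
for k in ['blue','red','green','yellow']:
    print(k,[(x['centre'],x['confidence']) for x in spotter.mark_of('flask_'+k,p)[:2]],[(x['centre'],x['confidence']) for x in spotter.look_for('flask_'+k,p)[:1]])
cv2.imwrite('pics/w2.png',im)
E
```

```text
t: 4.12
tool_pos: [0.4427, 0.0977, 0.4619]
tool_rot: [3.138, -0.032, 0.013]
contact_force: [-0.0, -0.1, 0.6]
opening: 0.0855
t: 4.53
tool_pos: [0.4138, 0.1699, 0.4626]
tool_rot: [3.141, -0.017, 0.017]
contact_force: [0.5, -0.2, -0.5]
opening: 0.0854
t 4.53 pos [0.4138 0.1699 0.4626] turn [ 0.001 -0.011 -0.011] shift mm [19.3 18.7 12.8] open 0.0854 F [ 0.5 -0.2 -0.5]
blue [([0.43, 0.153, 0.0931], 0.95)] []
red [([0.493, 0.1481, 0.0913], 0.57)] []
green [([0.558, 0.1508, 0.091], 0.87)] [([0.547, 0.1554, 0.1282], 0.96)]
yellow [] []
```

View pics/w2.png

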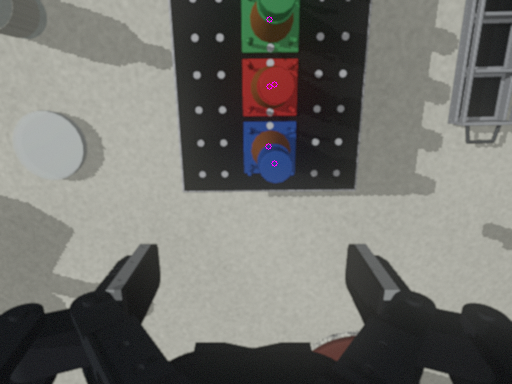

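The overlay at (274,163), (274,85) and (269,19) falls on the blue, red and green caps within 1–2 px. I'll align over blue and descend.

```bash
python3 -m crank '[[0,-0.006,-0.006,9,9,6,-1],[0,-0.005,-0.005,7,7,10,-1],[0,0,0,3,3,10,-1],[0,0,0,0,0,10,-1],[0,0,0,0,0,0,-1]]'; python3 -c "
from h import *
to(0.432,0.151,0.318)"
```

```text
t: 5.4
tool_pos: [0.4346, 0.1481, 0.4239]
tool_rot: [3.142, -0.006, -0.001]
contact_force: [-0.0, 0.3, -0.1]
opening: 0.0853
t 5.4 pos [0.4346 0.1481 0.4239] turn [ 0.     0.001 -0.004] shift mm [ -2.5  -2.9 105.9] open 0.0853 F [-0.   0.3 -0.1]
```

```bash
python3 -m crank '[[0,0,0,-1.5,-1.5,15,-1],[0,0,-0.004,-1,-1.5,20,-1],[0,0,0,0,0,20,-1],[0,0,0,0,0,20,-1],[0,0,0,0,0,12,-1],[0,0,0,0,0,6,-1],[0,0,0,0,0,0,-1]]'; python3 -c "
from h import *
to(0.432,0.151,0.318)
p=eyes.get_image('side');cv2.imwrite('pics/s1.png',cv2.resize(p['image'][130:290,120:330,::-1],None,fx=3,fy=3))"
```

```text
t: 5.98
tool_pos: [0.4307, 0.152, 0.3254]
tool_rot: [-3.141, -0.0, 0.004]
contact_force: [-0.2, 0.1, -0.5]
opening: 0.0852
t 5.98 pos [0.4307 0.152  0.3254] turn [-0.001  0.003  0.   ] shift mm [1.3 1.  7.4] open 0.0852 F [-0.2  0.1 -0.5]
```

View pics/s1.png

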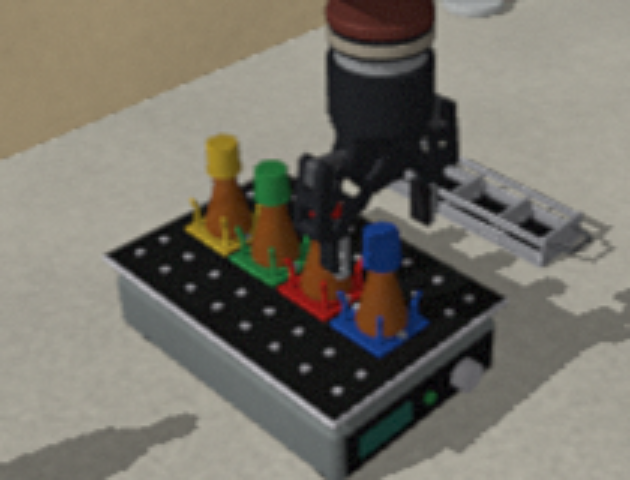

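The finger midpoint at about (378,225) lines up with the blue cap at (380,245). I'll lower the rest and close.

```bash
python3 -m crank '[[0,0,0,1,1,5,-1],[0,0,0,0,0,2.5,-1],[0,0,0,0,0,0,-1],[0,0,0,0,0,0,1],[0,0,0,0,0,0,1],[0,0,0,0,0,0,1],[0,0,0,0,0,0,1],[0,0,0,0,0,0,1]]' 30;  python3 -m crank '[[0,0,0,0,0,0,1],[0,0,0,0,0,0,1],[0,0,0,0,0,0,1],[0,0,0,0,0,0,1]]';python3 -c "
from h import *
to(0.432,0.151,0.318)"
```

```text
t: 6.7
tool_pos: [0.434, 0.1513, 0.3241]
tool_rot: [-3.139, -0.0, -0.013]
contact_force: [-0.4, -0.9, -1.3]
opening: 0.0271
t: 7.03
tool_pos: [0.434, 0.1513, 0.324]
tool_rot: [-3.139, -0.0, -0.013]
contact_force: [0.3, -0.6, -0.0]
opening: 0.0274
t 7.03 pos [0.434  0.1513 0.324 ] turn [-0.003 -0.008  0.   ] shift mm [-2.   0.3  6. ] open 0.0274 F [ 0.3 -0.6 -0. ]
```

```bash
python3 -m crank '[[0,0,0,0,0,-8,1],[0,0,0,0,0,-16,1],[0,0,0,0,0,-20,1],[0,0,0,0,0,-20,1],[0,0,0,0,0,-16,1],[0,0,0,0,0,-8,1],[0,0,0,0,0,0,1]]';python3 - <<'E'
from h import *
to(0.4815,-0.124,0.40)
p=eyes.get_image('side');cv2.imwrite('pics/s2.png',cv2.resize(p['image'][100:290,120:350,::-1],None,fx=3,fy=3))
E
```

```text
t: 7.62
tool_pos: [0.4324, 0.1509, 0.4161]
tool_rot: [-3.14, -0.0, -0.006]
contact_force: [0.0, -0.3, 0.0]
opening: 0.0268
t 7.62 pos [0.4324 0.1509 0.4161] turn [-0.002 -0.004  0.   ] shift mm [ 49.  275.   15.8] open 0.0268 F [ 0.  -0.3  0. ]
```

View pics/s2.png

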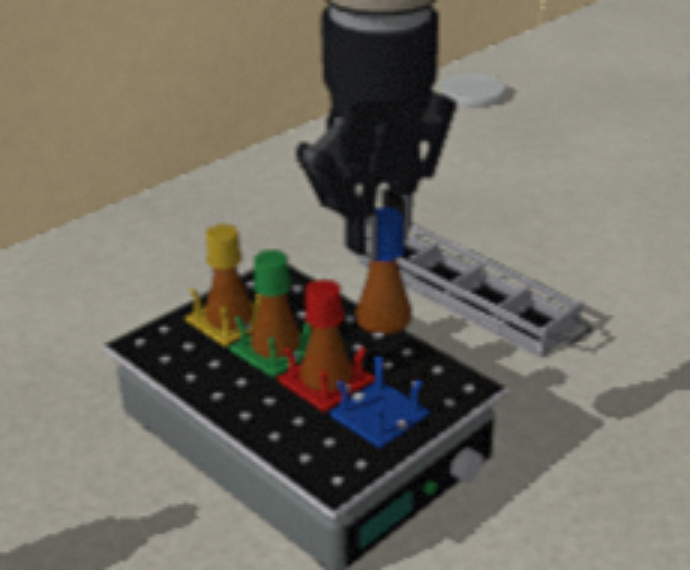

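The blue flask is out of its clamp and hanging upright at (385,280). I'll carry it to bay 1.

```bash
python3 -m crank '[[0,0,0,2,10,0,1],[0,0,0,4,20,0,1],[0,0,0,5,28,0,1],[0,0,0,5,28,0,1],[0,0,0,5,28,0,1],[0,0,0,5,28,0,1],[0,0,0,5,28,0,1],[0,0,0,5,28,0,1]]';python3 -m crank '[[0,0,0,4,24,0,1],[0,0,0,3,16,0,1],[0,0,0,2,10,0,1],[0,0,0,1,6,0,1],[0,0,0,0,0,0,1],[0,0,0,0,0,0,1]]';python3 - <<'E'
from h import *
to(0.4815,-0.124,0.238)
E
```

```text
t: 8.33
tool_pos: [0.4673, -0.0546, 0.4037]
tool_rot: [-3.138, -0.017, 0.02]
contact_force: [0.8, -0.2, -0.8]
opening: 0.0266
t: 8.83
tool_pos: [0.4759, -0.1206, 0.3947]
tool_rot: [-3.135, -0.002, 0.042]
contact_force: [-0.3, 0.7, -0.5]
opening: 0.0272
t 8.83 pos [ 0.4759 -0.1206  0.3947] turn [-0.006  0.026  0.002] shift mm [  9.8   4.4 156.5] open 0.0272 F [-0.3  0.7 -0.5]
```

```bash
python3 -m crank '[[-0.003,0.013,0,5,2,8,1],[-0.003,0.013,0,3,2,15,1],[0,0,0,1,0,20,1],[0,0,0,0,0,20,1],[0,0,0,0,0,20,1],[0,0,0,0,0,12,1],[0,0,0,0,0,0,1],[0,0,0,0,0,0,1]]';python3 - <<'E'
from h import *
to(0.4815,-0.124,0.238)
o=ctrl.get_obs(); p=eyes.get_image('wrist'); cv2.imwrite('pics/w3.png',p['image'][:,:,::-1])
p=eyes.get_image('side');cv2.imwrite('pics/s3.png',cv2.resize(p['image'][100:250,200:400,::-1],None,fx=4,fy=4))
E
```

```text
t: 9.5
tool_pos: [0.485, -0.1173, 0.2972]
tool_rot: [-3.14, -0.02, -0.006]
contact_force: [0.2, 0.1, -0.2]
opening: 0.0271
t 9.5 pos [ 0.485  -0.1173  0.2972] turn [-0.001 -0.004  0.013] shift mm [-3.9  6.7 59.2] open 0.0271 F [ 0.2  0.1 -0.2]
```

View pics/s3.png

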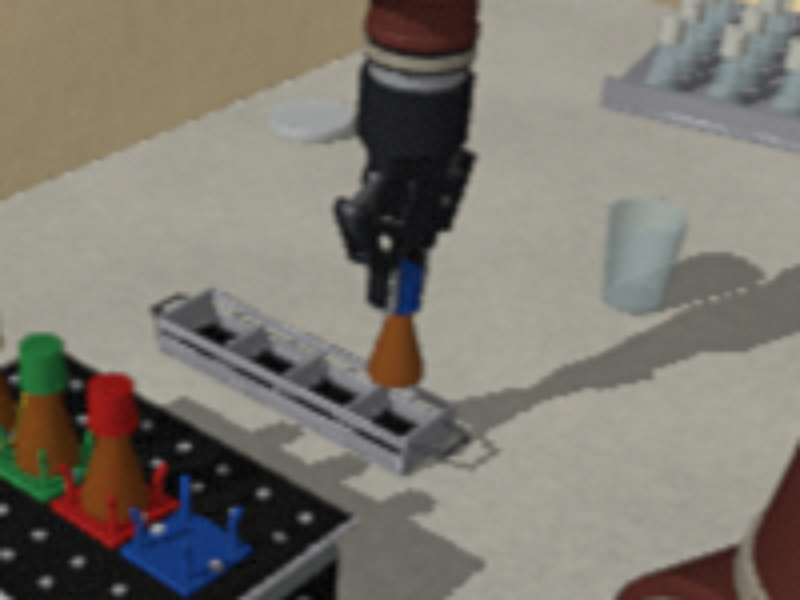

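View pics/w3.png

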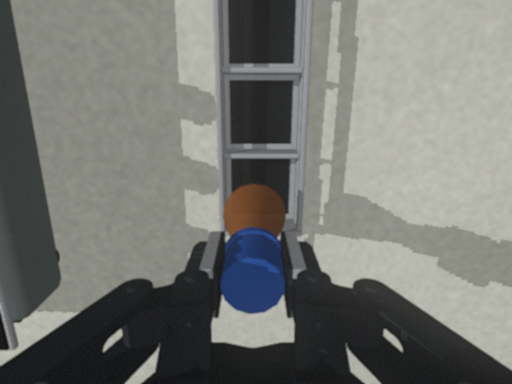

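```bash
python3 - <<'E'
from h import *
o=ctrl.get_obs(); p=eyes.get_image('wrist')
print(onplane([[221,72],[305,72],[218,153],[303,153],[262,72],[261,152]],0.034,p,o).round(4))
E
python3 -m crank '[[0,-0.004,0.01,-2,4,6,1],[0,0,0,-1.5,3,8,1],[0,0,0,0,0,10,1],[0,0,0,0,0,10,1],[0,0,0,0,0,0,1],[0,0,0,0,0,0,1]]';python3 - <<'E'
from h import *
to(0.4815,-0.124,0.238)
E
```

```text
[[ 0.5724 -0.0953  0.034 ]
 [ 0.5731 -0.1535  0.034 ]
 [ 0.5155 -0.0921  0.034 ]
 [ 0.5162 -0.1554  0.034 ]
 [ 0.5727 -0.1237  0.034 ]
 [ 0.5166 -0.1241  0.034 ]]
t: 10.15
tool_pos: [0.4831, -0.1267, 0.2651]
tool_rot: [3.139, 0.0, 0.013]
contact_force: [0.1, 0.3, -0.3]
opening: 0.0269
t 10.15 pos [ 0.4831 -0.1267  0.2651] turn [ 0.003 -0.009  0.   ] shift mm [-1.8 -2.8 27.1] open 0.0269 F [ 0.1  0.3 -0.3]
```

```bash
python3 -m crank '[[0.002,-0.005,0,-1,-1.5,8,1],[0,-0.004,0,0,-1,8,1],[0,0,0,0,0,6,1],[0,0,0,0,0,0,1],[0,0,0,0,0,0,1]]';python3 - <<'E'
from h import *
to(0.4815,-0.124,0.238)
p=eyes.get_image('side');cv2.imwrite('pics/s4.png',cv2.resize(p['image'][100:250,200:400,::-1],None,fx=4,fy=4))
E
```

```text
t: 10.57
tool_pos: [0.4818, -0.1238, 0.2399]
tool_rot: [-3.141, -0.0, 0.004]
contact_force: [-0.1, 0.2, -0.1]
opening: 0.0267
t 10.57 pos [ 0.4818 -0.1238  0.2399] turn [-0.     0.003  0.   ] shift mm [-0.3  0.2  1.9] open 0.0267 F [-0.1  0.2 -0.1]
```

View pics/s4.png

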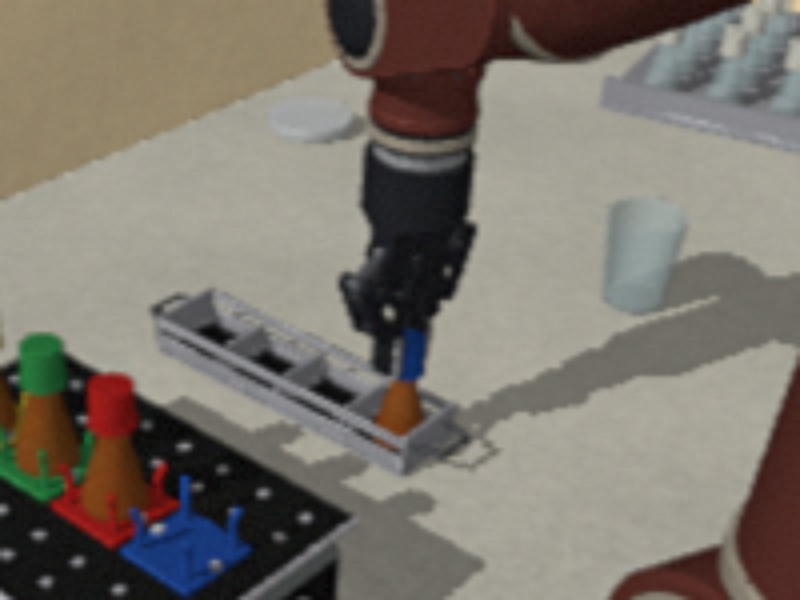

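The flask is inside bay 1 and still free of contact. I'll feel for the floor in small steps.

```bash
python3 -m crank '[[0,0,0,0,0,2,1],[0,0,0,0,0,0,1]]'; python3 -m crank '[[0,0,0,0,0,2,1],[0,0,0,0,0,0,1]]'
```

```text
t: 10.78
tool_pos: [0.4821, -0.1239, 0.2385]
tool_rot: [3.141, 0.001, -0.003]
contact_force: [-0.5, -0.5, -1.1]
opening: 0.027
t: 10.95
tool_pos: [0.4832, -0.1243, 0.2388]
tool_rot: [3.14, 0.001, 0.002]
contact_force: [-0.0, 0.2, -1.3]
opening: 0.0269
```

```bash
python3 -m crank '[[0,0,0,-1,0,3,1],[0,0,0,0,0,2,1]]'; python3 -m crank '[[0,0,0,0,0,3,1],[0,0,0,0,0,3,1]]'
```

```text
t: 11.12
tool_pos: [0.4839, -0.125, 0.2379]
tool_rot: [3.139, 0.001, 0.01]
contact_force: [-1.0, 0.0, 5.9]
opening: 0.027
t: 11.28
tool_pos: [0.4857, -0.1256, 0.2379]
tool_rot: [3.138, 0.001, 0.013]
contact_force: [-6.1, 3.5, 16.3]
opening: 0.0268
```

Contact at z=0.238, the predicted floor height. I'll relax the push, then open.

```bash
python3 -m crank '[[0,-0.008,0,-2,-1,-1,1],[0,0,0,0,0,0,1],[0,0,0,0,0,0,1]]';python3 -m crank '[[0,0,0,0,0,0,0.5],[0,0,0,0,0,0,-0.2],[0,0,0,0,0,0,-1],[0,0,0,0,0,0,-1],[0,0,0,0,0,0,-1],[0,0,0,0,0,0,-1]]';python3 - <<'E'
from h import *
to(0.4815,-0.124,0.238)
p=eyes.get_image('side');cv2.imwrite('pics/s5.png',cv2.resize(p['image'][100:250,200:400,::-1],None,fx=4,fy=4))
E
```

```text
t: 11.53
tool_pos: [0.4842, -0.1248, 0.2403]
tool_rot: [3.137, 0.001, 0.004]
contact_force: [-0.2, 1.0, -1.6]
opening: 0.027
t: 12.03
tool_pos: [0.4835, -0.1246, 0.2384]
tool_rot: [3.138, 0.001, 0.001]
contact_force: [0.3, -0.3, 0.3]
opening: 0.0843
t 12.03 pos [ 0.4835 -0.1246  0.2384] turn [ 0.004 -0.001  0.001] shift mm [-2.  -0.6  0.4] open 0.0843 F [ 0.3 -0.3  0.3]
```

View pics/s5.png

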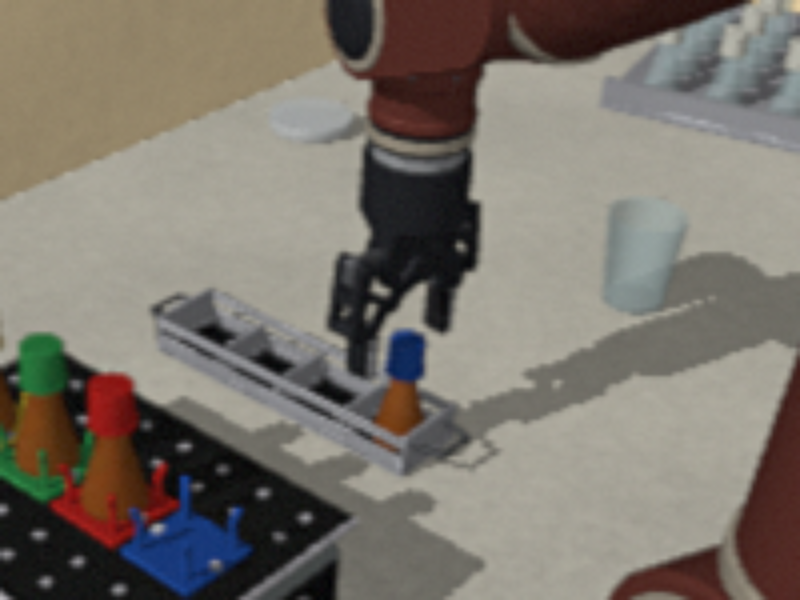

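Blue stands upright in bay 1. Next is red.

```bash
python3 -m crank '[[0,0,0,0,0,-12,-1],[0,0,0,0,0,-25,-1],[0,0,0,0,0,-35,-1],[0,0,0,0,0,-35,-1],[0,0,0,0,0,-35,-1],[0,0,0,0,-12,-30,-1],[0,0,0,1,-25,-20,-1],[0,0,0,1,-35,-5,-1]]';python3 -m crank '[[0,0,0,1,-35,0,-1],[0,0,0,1,-35,0,-1],[0,0,0,1,-35,0,-1],[0,0,0,1,-35,0,-1],[0,0,0,1,-28,0,-1],[0,0,0,0,-15,0,-1],[0,0,0,0,0,0,-1],[0,0,0,0,0,0,-1]]'
python3 - <<'E'
from h import *
to(0.494,0.151,0.318)
E
```

```text
t: 12.75
tool_pos: [0.4837, -0.0535, 0.4472]
tool_rot: [3.139, -0.013, -0.005]
contact_force: [1.9, 1.4, 0.7]
opening: 0.085
t: 13.42
tool_pos: [0.4872, 0.1424, 0.4636]
tool_rot: [3.14, -0.005, 0.03]
contact_force: [0.1, -0.2, -0.1]
opening: 0.0851
t 13.42 pos [0.4872 0.1424 0.4636] turn [ 0.001 -0.019 -0.003] shift mm [  3.9  -8.8 145.7] open 0.0851 F [ 0.1 -0.2 -0.1]
```

```bash
python3 -m crank '[[0,-0.01,0,2,-5,10,-1],[0,-0.009,0,2,-4,15,-1],[0,0,0,0,0,20,-1],[0,0,0,0,0,15,-1],[0,0,0,0,0,5,-1],[0,0,0,0,0,0,-1],[0,0,0,0,0,0,-1]]'
python3 - <<'E'
from h import *
to(0.494,0.151,0.318)
o=ctrl.get_obs(); p=eyes.get_image('wrist'); im=p['image'][:,:,::-1].copy()
for x in [.432,.494,.556,.618]:
    u,v=proj([x,.151,.178],p,o)[0]; cv2.circle(im,(int(u),int(v)),3,(255,0,255),1)
cv2.imwrite('pics/w4.png',im)
E
```

```text
t: 14.0
tool_pos: [0.4923, 0.1474, 0.3919]
tool_rot: [3.139, -0.018, -0.008]
contact_force: [0.2, -0.6, 1.1]
opening: 0.0853
t 14.0 pos [0.4923 0.1474 0.3919] turn [ 0.003  0.005 -0.011] shift mm [ 2.  -3.8 73.9] open 0.0853 F [ 0.2 -0.6  1.1]
```

View pics/w4.png

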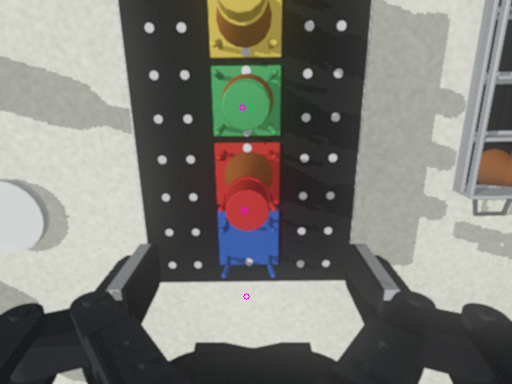

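The red cap shows at (248,205), against a predicted (244,210), so I'll shift the target to (0.496, 0.150).

```bash
python3 -m crank '[[0.002,0.003,-0.008,2,-1.5,12,-1],[0,0,0,1.5,-1,18,-1],[0,0,0,0,0,18,-1],[0,0,0,0,0,14,-1],[0,0,0,0,0,8,-1],[0,0,0,0,0,4,-1],[0,0,0,0,0,0,-1],[0,0,0,0,0,0,-1]]'
python3 - <<'E'
from h import *
to(0.496,0.150,0.318)
E
```

```text
t: 14.72
tool_pos: [0.4994, 0.1489, 0.3241]
tool_rot: [-3.14, 0.01, -0.021]
contact_force: [0.5, -0.2, 0.4]
opening: 0.0856
t 14.72 pos [0.4994 0.1489 0.3241] turn [-0.001 -0.013 -0.006] shift mm [-3.5 -1.1  6. ] open 0.0856 F [ 0.5 -0.2  0.4]
```

```bash
python3 -m crank '[[0,-0.013,-0.004,-3,-1,4,-1],[0,0,0,0,0,0,-1],[0,0,0,0,0,0,-1]]'
python3 - <<'E'
from h import *
to(0.496,0.150,0.318)
E
```

```text
t: 14.97
tool_pos: [0.4971, 0.1501, 0.3226]
tool_rot: [-3.139, 0.003, -0.006]
contact_force: [-0.0, 0.2, 0.1]
opening: 0.0855
t 14.97 pos [0.4971 0.1501 0.3226] turn [-0.002 -0.004 -0.002] shift mm [-1.1  0.1  4.6] open 0.0855 F [-0.   0.2  0.1]
```

```bash
python3 -m crank '[[0,0,0,0,0,0,1],[0,0,0,0,0,0,1],[0,0,0,0,0,0,1],[0,0,0,0,0,0,1],[0,0,0,0,0,0,1],[0,0,0,0,0,0,1],[0,0,0,0,0,0,1],[0,0,0,0,0,0,1]]' 30
python3 -c "
from h import *
to(0.5435,-.124,.236)"
python3 -m crank '[[0,0,0,0,0,-8,1],[0,0,0,0,0,-16,1],[0,0,0,0,0,-20,1],[0,0,0,0,0,-22,1],[0,0,0,0,0,-22,1],[0,0,0,0,0,-12,1],[0,0,0,0,0,0,1]]';python3 - <<'E'
from h import *
to(0.5435,-0.124,0.40)
p=eyes.get_image('side');cv2.imwrite('pics/s6.png',cv2.resize(p['image'][100:290,120:350,::-1],None,fx=3,fy=3))
E
```

```text
t: 15.63
tool_pos: [0.4975, 0.1502, 0.3244]
tool_rot: [-3.139, 0.002, -0.01]
contact_force: [-0.6, -0.1, -0.4]
opening: 0.0271
t 15.63 pos [0.4975 0.1502 0.3244] turn [-0.002 -0.006 -0.002] shift mm [ 45.9 274.4  88. ] open 0.0271 F [-0.6 -0.1 -0.4]
t: 16.22
tool_pos: [0.4957, 0.1498, 0.4269]
tool_rot: [-3.14, 0.002, 0.003]
contact_force: [-0.3, -0.7, -0.0]
opening: 0.0271
t 16.22 pos [0.4957 0.1498 0.4269] turn [-0.001  0.002 -0.002] shift mm [ 48.3 273.8  26.4] open 0.0271 F [-0.3 -0.7 -0. ]
```

View pics/s6.png

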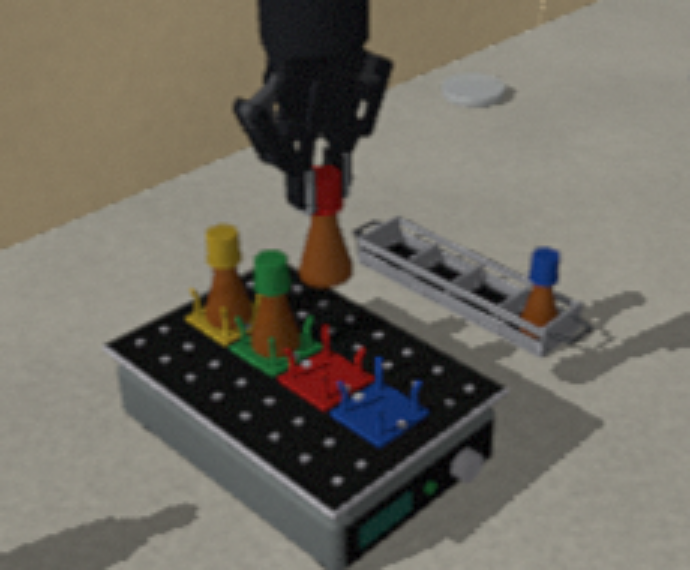

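Red is out and upright, and blue still stands in bay 1. I'll carry red to bay 2.

```bash
python3 -m crank '[[0,0,0,2,10,0,1],[0,0,0,4,20,0,1],[0,0,0,5,28,0,1],[0,0,0,5,28,-2,1],[0,0,0,5,28,-2,1],[0,0,0,5,28,-2,1],[0,0,0,5,28,-2,1],[0,0,0,5,28,-2,1]]';python3 -m crank '[[0,0,0,4,24,0,1],[0,0,0,4,16,0,1],[0,0,0,4,10,0,1],[0,0.01,0,2,6,0,1],[0,0.01,0,1,0,0,1],[0,0,0,0,0,0,1]]';python3 - <<'E'
from h import *
to(0.5435,-0.124,0.238)
E
```

```text
t: 16.93
tool_pos: [0.5301, -0.0555, 0.4202]
tool_rot: [-3.138, -0.013, 0.038]
contact_force: [0.8, 0.2, -2.4]
opening: 0.027
t: 17.43
tool_pos: [0.5442, -0.122, 0.4089]
tool_rot: [-3.135, 0.001, 0.028]
contact_force: [-0.5, 1.2, -1.0]
opening: 0.0271
t 17.43 pos [ 0.5442 -0.122   0.4089] turn [-0.006  0.018 -0.001] shift mm [  2.4   3.  170.9] open 0.0271 F [-0.5  1.2 -1. ]
```

```bash
python3 -m crank '[[-0.003,0.01,0,1,2,10,1],[-0.003,0.008,0,1,1,20,1],[0,0,0,0,0,22,1],[0,0,0,0,0,22,1],[0,0,0,0,0,20,1],[0,0,0,0,0,12,1],[0,0,0,0,0,0,1],[0,0,0,0,0,0,1]]';python3 - <<'E'
from h import *
to(0.5435,-0.124,0.238)
E
```

```text
t: 18.1
tool_pos: [0.5461, -0.1172, 0.3]
tool_rot: [-3.14, -0.016, -0.006]
contact_force: [-0.4, -0.6, -0.5]
opening: 0.0269
t 18.1 pos [ 0.5461 -0.1172  0.3   ] turn [-0.002 -0.004  0.01 ] shift mm [-2.9  6.9 61.9] open 0.0269 F [-0.4 -0.6 -0.5]
```

```bash
python3 -m crank '[[0,-0.004,0.008,-1,4,6,1],[0,0,0,-1,3,8,1],[0,0,0,0,0,10,1],[0,0,0,0,0,10,1],[0,0,0,0,0,0,1],[0,0,0,0,0,0,1]]';python3 - <<'E'
from h import *
to(0.5435,-0.124,0.238)
p=eyes.get_image('side');cv2.imwrite('pics/s7.png',cv2.resize(p['image'][100:250,200:400,::-1],None,fx=4,fy=4))
E
```

```text
t: 18.6
tool_pos: [0.5456, -0.1249, 0.2675]
tool_rot: [3.141, 0.004, 0.011]
contact_force: [0.8, -0.2, -1.4]
opening: 0.0271
t 18.6 pos [ 0.5456 -0.1249  0.2675] turn [ 0.001 -0.007  0.002] shift mm [-2.4 -1.  29.5] open 0.0271 F [ 0.8 -0.2 -1.4]
```

View pics/s7.png

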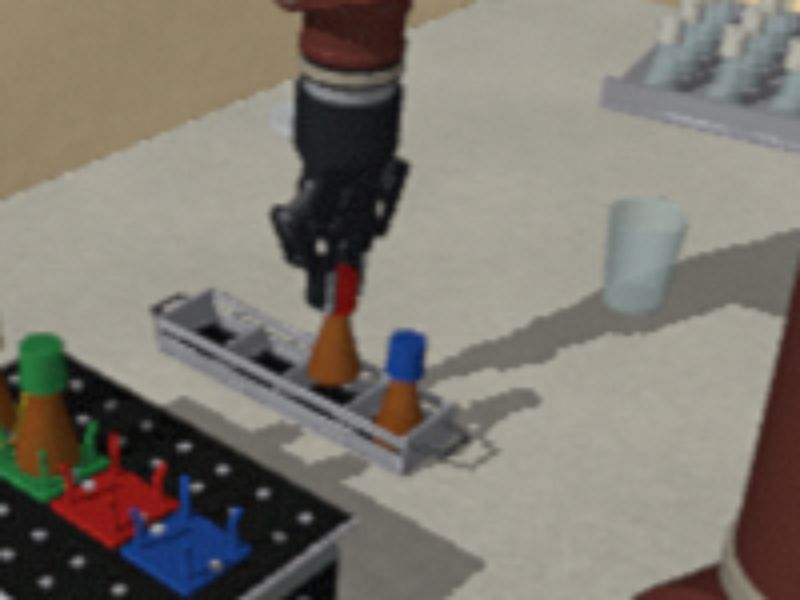

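Red hovers over bay 2. I'll lower it.

```bash
python3 -m crank '[[0.001,-0.005,0,-1.5,-1,8,1],[0,-0.002,0,-0.5,0,8,1],[0,0,0,0,0,6,1],[0,0,0,0,0,3,1],[0,0,0,0,0,0,1],[0,0,0,0,0,0,1]]'; python3 -m crank '[[0,0,0,0,0,3,1],[0,0,0,0,0,2,1]]'
```

```text
t: 19.15
tool_pos: [0.5435, -0.1238, 0.24]
tool_rot: [-3.141, -0.004, 0.001]
contact_force: [-0.2, -0.2, -1.1]
opening: 0.0272
t: 19.32
tool_pos: [0.5447, -0.1242, 0.2386]
tool_rot: [3.141, 0.004, 0.002]
contact_force: [-5.3, 3.3, 14.2]
opening: 0.0266
```

```bash
python3 -m crank '[[0,0,0,-1,-0.5,-0.5,1],[0,0,0,0,0,0,1]]'; python3 -m crank '[[0,0,0,0,0,0,0.5],[0,0,0,0,0,0,-0.2],[0,0,0,0,0,0,-1],[0,0,0,0,0,0,-1],[0,0,0,0,0,0,-1],[0,0,0,0,0,0,-1]]';python3 - <<'E'
from h import *
to(0.558,0.15,0.44)
p=eyes.get_image('side');cv2.imwrite('pics/s8.png',cv2.resize(p['image'][100:250,200:400,::-1],None,fx=4,fy=4))
E
```

```text
t: 19.48
tool_pos: [0.5445, -0.1238, 0.2407]
tool_rot: [3.14, 0.004, 0.006]
contact_force: [0.2, 0.4, -2.3]
opening: 0.0268
t: 19.98
tool_pos: [0.5448, -0.124, 0.2411]
tool_rot: [3.14, 0.004, 0.009]
contact_force: [-0.2, 0.7, -0.2]
opening: 0.0845
t 19.98 pos [ 0.5448 -0.124   0.2411] turn [ 0.002 -0.006  0.003] shift mm [  15.1 -273.5 -199.3] open 0.0845 F [-0.2  0.7 -0.2]
```

View pics/s8.png

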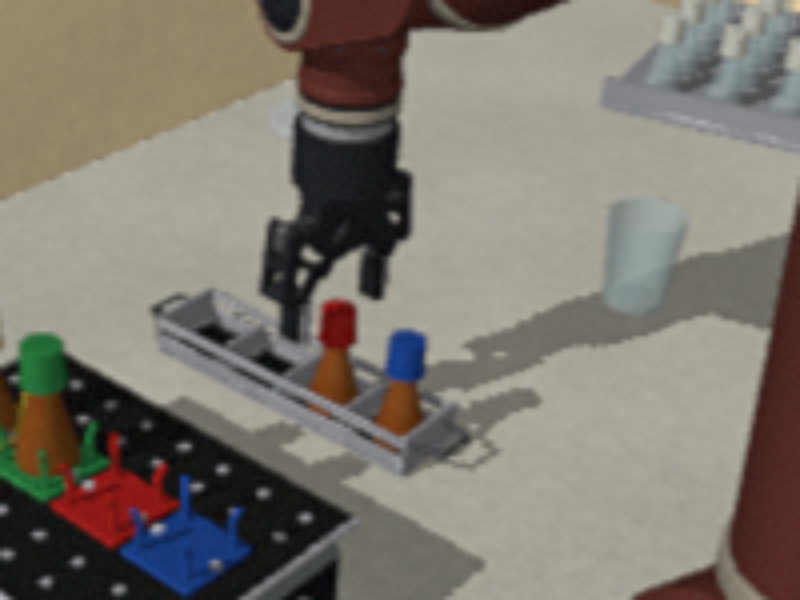

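Red is upright in bay 2. Next is green.

```bash
python3 -m crank '[[0,0,0,0,0,-12,-1],[0,0,0,0,0,-25,-1],[0,0,0,0,0,-35,-1],[0,0,0,0,0,-35,-1],[0,0,0,0,0,-35,-1],[0,0,0,0,-12,-30,-1],[0,0,0,2,-25,-15,-1],[0,0,0,2,-35,0,-1]]';python3 -m crank '[[0,0,0,2,-35,0,-1],[0,0,0,2,-35,0,-1],[0,0,0,2,-35,0,-1],[0,0,0,2,-35,0,-1],[0,-0.005,0,2,-30,0,-1],[0,-0.01,0,0,-18,5,-1],[0,0,0,0,0,5,-1],[0,0,0,0,0,0,-1]]'
python3 - <<'E'
from h import *
to(0.5585,0.150,0.39)
E
```

```text
t: 20.7
tool_pos: [0.5462, -0.0539, 0.4404]
tool_rot: [3.14, -0.01, 0.004]
contact_force: [1.7, 0.1, 0.1]
opening: 0.0853
t: 21.37
tool_pos: [0.5553, 0.1475, 0.4454]
tool_rot: [3.141, -0.002, 0.011]
contact_force: [0.4, 0.1, -0.0]
opening: 0.0853
t 21.37 pos [0.5553 0.1475 0.4454] turn [ 0.    -0.007 -0.002] shift mm [ 2.8 -2.5 55.5] open 0.0853 F [ 0.4  0.1 -0. ]
```

```bash
python3 -m crank '[[0,-0.004,0,1,-1.5,10,-1],[0,-0.003,0,1,-1,15,-1],[0,0,0,0,0,15,-1],[0,0,0,0,0,10,-1],[0,0,0,0,0,0,-1],[0,0,0,0,0,0,-1]]'
python3 - <<'E'
from h import *
to(0.5585,0.15,0.32)
o=ctrl.get_obs(); p=eyes.get_image('wrist'); im=p['image'][:,:,::-1].copy()
for x in [.5585,.6205]:
    u,v=proj([x,.150,.178],p,o)[0]; print(u,v);cv2.circle(im,(int(u),int(v)),3,(255,0,255),1)
cv2.imwrite('pics/w5.png',im)
E
```

```text
t: 21.87
tool_pos: [0.5576, 0.1455, 0.391]
tool_rot: [3.14, -0.012, -0.001]
contact_force: [0.3, 0.3, -0.1]
opening: 0.0855
t 21.87 pos [0.5576 0.1455 0.391 ] turn [ 0.002  0.001 -0.008] shift mm [ 0.9 -4.7 71. ] open 0.0855 F [ 0.3  0.3 -0.1]
243.48633723408355 213.8637839272034
241.60462597258635 110.81465040618548
```

View pics/w5.png

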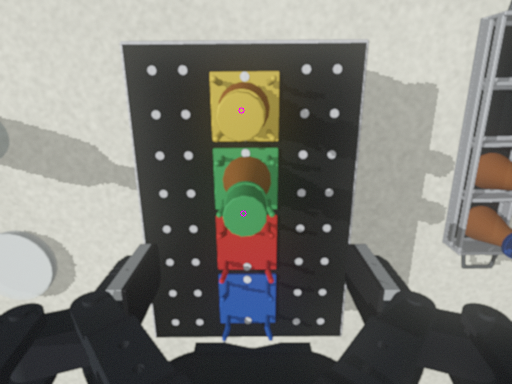

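The green cap at (245,213) and the yellow cap at (242,113) both match the overlay. Descending onto green.

```bash
python3 -m crank '[[0.002,0,-0.006,0.5,-2.5,12,-1],[0,0,0,0,-1.5,18,-1],[0,0,0,0,0,18,-1],[0,0,0,0,0,14,-1],[0,0,0,0,0,8,-1],[0,0,0,0,0,2,-1],[0,0,0,0,0,0,-1],[0,0,0,0,0,0,-1]]'
python3 - <<'E'
from h import *
to(0.559,0.1495,0.32)
E
```

```text
t: 22.58
tool_pos: [0.5598, 0.1492, 0.3177]
tool_rot: [-3.139, 0.003, -0.011]
contact_force: [-0.3, -0.2, 0.4]
opening: 0.0854
t 22.58 pos [0.5598 0.1492 0.3177] turn [-0.002 -0.007 -0.002] shift mm [-0.8 -0.3 -2.3] open 0.0854 F [-0.3 -0.2  0.4]
```

```bash
python3 -m crank '[[0,-0.005,0,-0.5,0,-1,1],[0,0,0,0,0,0,1],[0,0,0,0,0,0,1],[0,0,0,0,0,0,1],[0,0,0,0,0,0,1],[0,0,0,0,0,0,1],[0,0,0,0,0,0,1],[0,0,0,0,0,0,1]]' 30
python3 -m crank '[[0,0,0,0,0,-8,1],[0,0,0,0,0,-16,1],[0,0,0,0,0,-20,1],[0,0,0,0,0,-22,1],[0,0,0,0,0,-22,1],[0,0,0,0,0,-12,1],[0,0,0,0,0,0,1]]';python3 - <<'E'
from h import *
to(0.6055,-0.124,0.40)
p=eyes.get_image('side');cv2.imwrite('pics/s9.png',cv2.resize(p['image'][80:290,120:350,::-1],None,fx=2.6,fy=2.6))
E
```

```text
t: 23.25
tool_pos: [0.5604, 0.1494, 0.3234]
tool_rot: [-3.138, 0.003, -0.014]
contact_force: [1.4, 0.9, -1.4]
opening: 0.0269
t: 23.83
tool_pos: [0.5586, 0.1489, 0.4261]
tool_rot: [-3.139, 0.003, -0.002]
contact_force: [-0.2, -0.6, -1.0]
opening: 0.0273
t 23.83 pos [0.5586 0.1489 0.4261] turn [-0.002 -0.001 -0.002] shift mm [ 47.4 272.8  25.6] open 0.0273 F [-0.2 -0.6 -1. ]
```

View pics/s9.png

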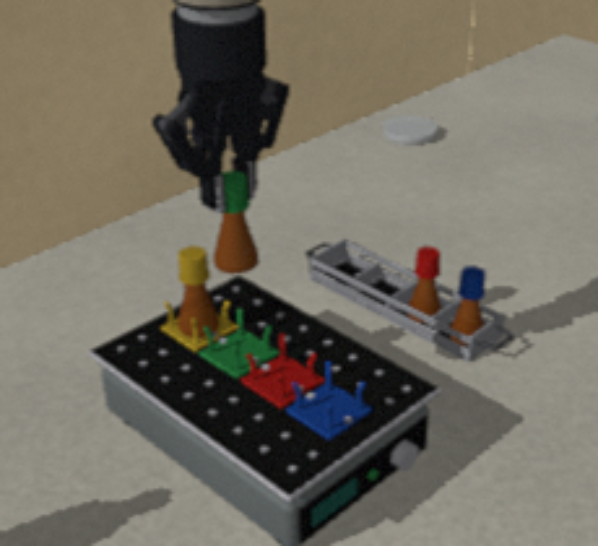

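Green is lifted and upright. I'll carry it to bay 3.

```bash
python3 -m crank '[[0,0,0,2,10,0,1],[0,0,0,4,20,0,1],[0,0,0,5,28,0,1],[0,0,0,5,28,-2,1],[0,0,0,5,28,-2,1],[0,0,0,5,28,-2,1],[0,0,0,5,28,-2,1],[0,0,0,5,28,-2,1]]';python3 -m crank '[[0,0,0,4,24,0,1],[0,0,0,4,16,0,1],[0,0,0,4,10,0,1],[0,0.01,0,2,6,0,1],[0,0.01,0,0,0,0,1],[0,0,0,0,0,0,1]]';python3 -c "
from h import *
to(0.6055,-0.124,0.238)"
python3 -m crank '[[-0.003,0.01,0,0,1,10,1],[-0.003,0.008,0,0,1,20,1],[0,0,0,0,0,22,1],[0,0,0,0,0,20,1],[0,0,0,0,0,10,1],[0,0,0,0,0,0,1],[0,0,0,0,0,0,1]]';python3 -c "
from h import *
to(0.6055,-0.124,0.238)"
```

```text
t: 24.55
tool_pos: [0.5931, -0.0561, 0.4191]
tool_rot: [-3.138, -0.012, 0.034]
contact_force: [0.8, 0.5, -1.4]
opening: 0.0271
t: 25.05
tool_pos: [0.6062, -0.1233, 0.4072]
tool_rot: [-3.135, 0.002, 0.024]
contact_force: [0.3, 0.1, -0.6]
opening: 0.027
t 25.05 pos [ 0.6062 -0.1233  0.4072] turn [-0.006  0.015 -0.001] shift mm [  1.9   1.8 169.2] open 0.027 F [ 0.3  0.1 -0.6]
t: 25.63
tool_pos: [0.606, -0.1182, 0.3233]
tool_rot: [-3.14, -0.012, -0.009]
contact_force: [0.1, 0.4, -0.4]
opening: 0.0274
t 25.63 pos [ 0.606  -0.1182  0.3233] turn [-0.002 -0.006  0.008] shift mm [-1.   6.  85.3] open 0.0274 F [ 0.1  0.4 -0.4]
```

```bash
python3 -m crank '[[0,-0.006,0.006,0,3,8,1],[0,0,0,0,2.5,14,1],[0,0,0,0,0,16,1],[0,0,0,0,0,12,1],[0,0,0,0,0,5,1],[0,0,0,0,0,0,1],[0,0,0,0,0,0,1]]';python3 - <<'E'
from h import *
to(0.6055,-0.124,0.238)
p=eyes.get_image('side');cv2.imwrite('pics/s10.png',cv2.resize(p['image'][100:250,200:400,::-1],None,fx=4,fy=4))
E
```

```text
t: 26.22
tool_pos: [0.608, -0.1242, 0.269]
tool_rot: [3.141, 0.003, 0.012]
contact_force: [0.2, 0.9, -1.4]
opening: 0.0277
t 26.22 pos [ 0.608  -0.1242  0.269 ] turn [ 0.001 -0.008  0.002] shift mm [-2.7 -0.3 30.9] open 0.0277 F [ 0.2  0.9 -1.4]
```

View pics/s10.png

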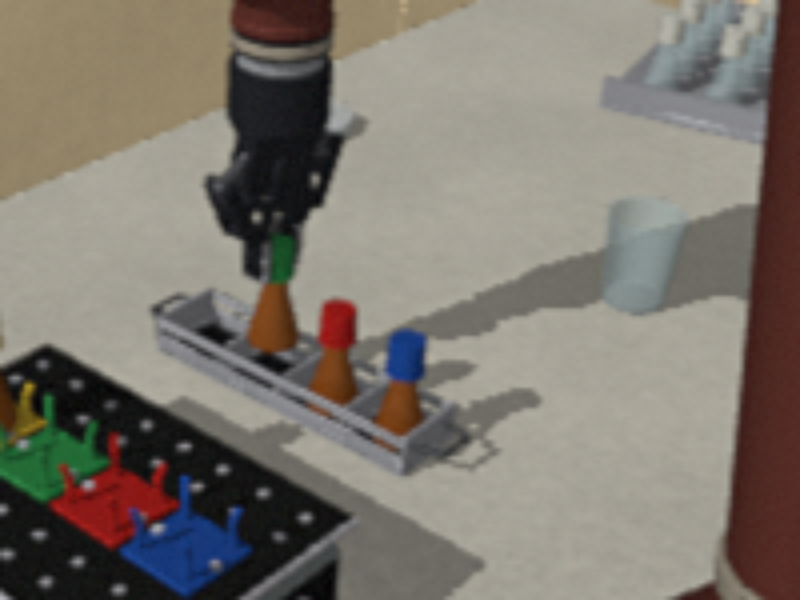

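Green hovers over bay 3. I'll lower it.

```bash
python3 -m crank '[[0.001,-0.005,0,-1.5,-0.3,8,1],[0,-0.003,0,-1,0,9,1],[0,0,0,0,0,7,1],[0,0,0,0,0,3,1],[0,0,0,0,0,0,1],[0,0,0,0,0,0,1]]'; python3 -m crank '[[0,0,0,0,0,3,1],[0,0,0,0,0,1,1]]'
```

```text
t: 26.77
tool_pos: [0.606, -0.1242, 0.2414]
tool_rot: [3.141, 0.003, 0.003]
contact_force: [0.2, 0.3, -1.6]
opening: 0.0272
t: 26.93
tool_pos: [0.6062, -0.1243, 0.2375]
tool_rot: [3.14, 0.003, 0.005]
contact_force: [0.6, -0.2, -2.0]
opening: 0.0274
```

```bash
python3 -m crank '[[0,0,0,0,0,2,1],[0,0,0,0,0,1,1]]'
```

```text
t: 27.1
tool_pos: [0.6073, -0.1245, 0.2372]
tool_rot: [3.139, 0.004, 0.009]
contact_force: [0.4, 0.8, -1.3]
opening: 0.0271
```

```bash
python3 -m crank '[[0,-0.004,0,-0.5,0,3,1],[0,0,0,0,0,1,1]]'
```

```text
t: 27.27
tool_pos: [0.6084, -0.1248, 0.2375]
tool_rot: [3.139, 0.003, 0.011]
contact_force: [-0.2, 0.2, -1.0]
opening: 0.027
```

```bash
python3 -m crank '[[0,-0.008,0,-2,-0.5,3.5,1],[0,0,0,0,0,2.5,1]]'
```

```text
t: 27.43
tool_pos: [0.6091, -0.1248, 0.2372]
tool_rot: [3.137, 0.003, 0.012]
contact_force: [-6.0, 3.0, 12.4]
opening: 0.0274
```

```bash
python3 -m crank '[[0,0,0,0,0,0,1]]'; python3 -m crank '[[0,0,0,0,0,0,0.5],[0,0,0,0,0,0,-0.2],[0,0,0,0,0,0,-1],[0,0,0,0,0,0,-1],[0,0,0,0,0,0,-1],[0,0,0,0,0,0,-1]]';python3 - <<'E'
from h import *
to(0.62,0.15,0.44)
p=eyes.get_image('side');cv2.imwrite('pics/s11.png',cv2.resize(p['image'][100:250,200:400,::-1],None,fx=4,fy=4))
E
```

```text
t: 27.52
tool_pos: [0.6094, -0.1248, 0.2379]
tool_rot: [3.137, 0.003, 0.014]
contact_force: [0.5, 0.4, -1.4]
opening: 0.027
t: 28.02
tool_pos: [0.6087, -0.1248, 0.2361]
tool_rot: [3.136, 0.003, 0.012]
contact_force: [0.2, 0.3, -0.6]
opening: 0.0846
t 28.02 pos [ 0.6087 -0.1248  0.2361] turn [ 0.005 -0.007  0.002] shift mm [  13.3 -273.7 -205.2] open 0.0846 F [ 0.2  0.3 -0.6]
```

View pics/s11.png

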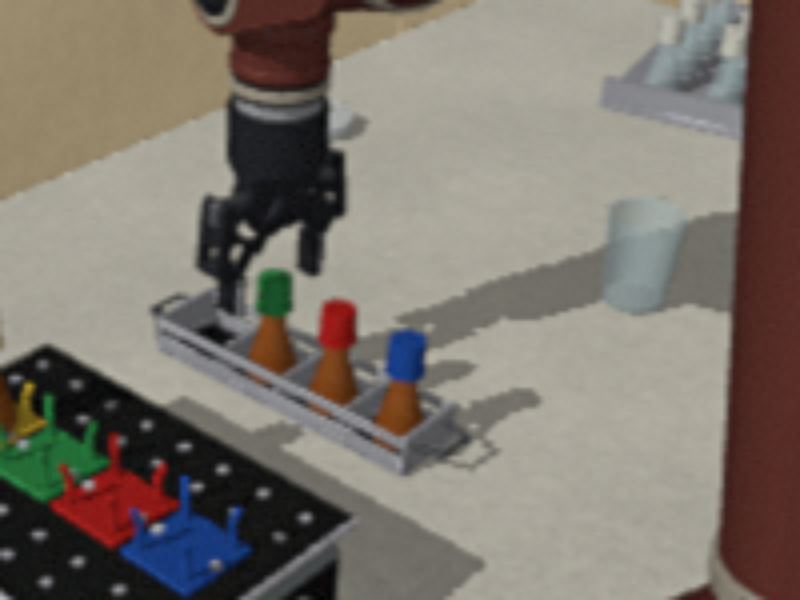

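Green is upright in bay 3. Yellow is last.

```bash
python3 -m crank '[[0,0,0,0,0,-12,-1],[0,0,0,0,0,-25,-1],[0,0,0,0,0,-35,-1],[0,0,0,0,0,-35,-1],[0,0,0,0,0,-35,-1],[0,0,0,0,-12,-30,-1],[0,0,0,2,-25,-15,-1],[0,0,0,2,-35,0,-1]]';python3 -m crank '[[0,0,0,2,-35,0,-1],[0,0,0,2,-35,0,-1],[0,0,0,2,-35,0,-1],[0,0,0,2,-35,0,-1],[0,-0.005,0,2,-30,0,-1],[0,-0.01,0,0,-19,5,-1],[0,0,0,0,0,5,-1],[0,0,0,0,0,0,-1]]'
python3 -c "
from h import *
to(0.6205,0.150,0.39)"
python3 -m crank '[[0,-0.004,0,0.5,-2,10,-1],[0,-0.003,0,0.5,-2,13,-1],[0,0,0,0,0,13,-1],[0,0,0,0,0,8,-1],[0,0,0,0,0,0,-1],[0,0,0,0,0,0,-1]]'
python3 - <<'E'
from h import *
to(0.6205,0.15,0.32)
o=ctrl.get_obs(); p=eyes.get_image('wrist'); im=p['image'][:,:,::-1].copy()
for x in [.6205]:
    u,v=proj([x,.150,.178],p,o)[0]; print(u,v);cv2.circle(im,(int(u),int(v)),3,(255,0,255),1)
cv2.imwrite('pics/w6.png',im)
E
```

```text
t: 28.73
tool_pos: [0.61, -0.0548, 0.4345]
tool_rot: [3.137, -0.011, 0.006]
contact_force: [1.0, 0.8, 0.2]
opening: 0.0855
t: 29.4
tool_pos: [0.6195, 0.1479, 0.4396]
tool_rot: [3.138, -0.004, 0.013]
contact_force: [0.2, 0.3, -0.0]
opening: 0.0852
t 29.4 pos [0.6195 0.1479 0.4396] turn [ 0.003 -0.008 -0.002] shift mm [ 0.6 -2.3 49.6] open 0.0852 F [ 0.2  0.3 -0. ]
t: 29.9
tool_pos: [0.6207, 0.1474, 0.3907]
tool_rot: [3.137, -0.012, -0.001]
contact_force: [0.4, 0.2, -0.3]
opening: 0.0854
t 29.9 pos [0.6207 0.1474 0.3907] turn [ 0.005  0.001 -0.008] shift mm [-0.2 -3.  70.7] open 0.0854 F [ 0.4  0.2 -0.3]
245.48014502562853 215.65817299175654
```

View pics/w6.png

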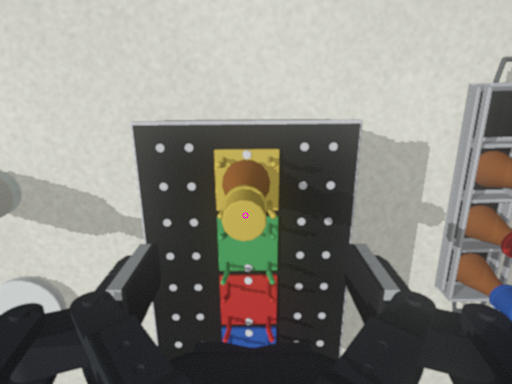

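The yellow cap centre is at (244,217), on the overlay. Descending.

```bash
python3 -m crank '[[0.003,0,-0.006,0,-1.5,12,-1],[0,0,0,0,-1,18,-1],[0,0,0,0,0,18,-1],[0,0,0,0,0,14,-1],[0,0,0,0,0,8,-1],[0,0,0,0,0,2,-1],[0,0,0,0,0,0,-1],[0,0,0,0,0,0,-1]]'
python3 - <<'E'
from h import *
to(0.6205,0.15,0.32)
E
```

```text
t: 30.62
tool_pos: [0.6217, 0.1491, 0.3162]
tool_rot: [3.141, -0.003, 0.008]
contact_force: [-0.3, -0.2, 1.1]
opening: 0.0856
t 30.62 pos [0.6217 0.1491 0.3162] turn [ 0.    -0.005 -0.002] shift mm [-1.2 -0.9 -3.8] open 0.0856 F [-0.3 -0.2  1.1]
```

```bash
python3 -m crank '[[0,-0.005,0,-0.5,-0.5,-1,1],[0,0,0,0,0,0,1],[0,0,0,0,0,0,1],[0,0,0,0,0,0,1],[0,0,0,0,0,0,1],[0,0,0,0,0,0,1],[0,0,0,0,0,0,1],[0,0,0,0,0,0,1]]' 30
python3 -m crank '[[0,0,0,0,0,-8,1],[0,0,0,0,0,-16,1],[0,0,0,0,0,-20,1],[0,0,0,0,0,-22,1],[0,0,0,0,0,-22,1],[0,0,0,0,0,-12,1],[0,0,0,0,0,0,1]]';python3 - <<'E'
from h import *
to(0.6675,-0.124,0.40)
p=eyes.get_image('side');cv2.imwrite('pics/s12.png',cv2.resize(p['image'][80:290,120:350,::-1],None,fx=2.6,fy=2.6))
E
```

```text
t: 31.28
tool_pos: [0.6223, 0.1499, 0.3219]
tool_rot: [-3.141, 0.003, -0.01]
contact_force: [1.5, -0.2, -1.1]
opening: 0.0269
t: 31.87
tool_pos: [0.6208, 0.1497, 0.4246]
tool_rot: [3.141, -0.003, -0.001]
contact_force: [0.8, 1.0, -0.3]
opening: 0.0275
t 31.87 pos [0.6208 0.1497 0.4246] turn [ 0.     0.    -0.002] shift mm [ 47.2 273.6  24.7] open 0.0275 F [ 0.8  1.  -0.3]
```

View pics/s12.png

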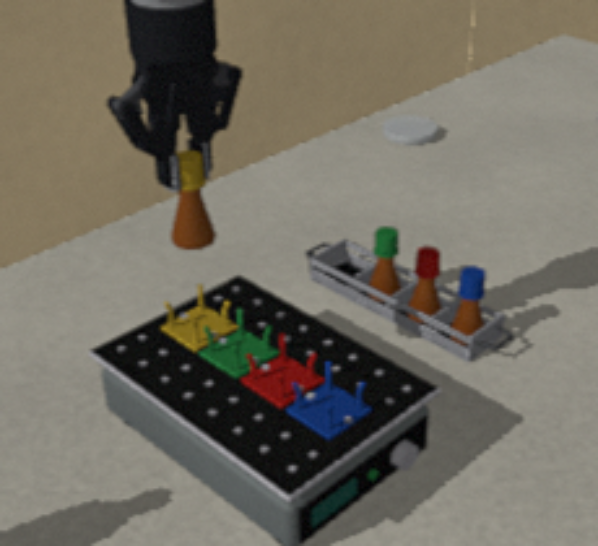

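Yellow is lifted and upright. I'll carry it to bay 4.

```bash
python3 -m crank '[[0,0,0,2,10,0,1],[0,0,0,4,20,0,1],[0,0,0,5,28,0,1],[0,0,0,5,28,-2,1],[0,0,0,5,28,-2,1],[0,0,0,5,28,-2,1],[0,0,0,5,28,-2,1],[0,0,0,5,28,-2,1]]';python3 -m crank '[[0,0,0,4,24,0,1],[0,0,0,4,16,0,1],[0,0,0,4,10,0,1],[0,0.01,0,1.5,6,0,1],[0,0.01,0,0,0,0,1],[0,0,0,0,0,0,1]]';python3 -c "
from h import *
to(0.6675,-0.124,0.238)"
python3 -m crank '[[-0.003,0.008,0,0,1,10,1],[-0.003,0.006,0,0,1,20,1],[0,0,0,0,0,22,1],[0,0,0,0,0,20,1],[0,0,0,0,0,10,1],[0,0,0,0,0,0,1],[0,0,0,0,0,0,1]]';python3 -c "
from h import *
to(0.6675,-0.124,0.238)"
```

```text
t: 32.58
tool_pos: [0.6556, -0.0548, 0.4174]
tool_rot: [-3.14, -0.012, 0.037]
contact_force: [0.7, -0.2, -1.9]
opening: 0.0273
t: 33.08
tool_pos: [0.6683, -0.1228, 0.4051]
tool_rot: [-3.138, 0.002, 0.028]
contact_force: [0.3, 1.1, -0.5]
opening: 0.027
t 33.08 pos [ 0.6683 -0.1228  0.4051] turn [-0.003  0.018 -0.001] shift mm [  2.2   1.8 167. ] open 0.027 F [ 0.3  1.1 -0.5]
t: 33.67
tool_pos: [0.6676, -0.1173, 0.3214]
tool_rot: [3.14, 0.012, -0.001]
contact_force: [-0.4, -0.3, -0.6]
opening: 0.027
t 33.67 pos [ 0.6676 -0.1173  0.3214] turn [0.001 0.001 0.008] shift mm [-0.1  6.6 83.4] open 0.027 F [-0.4 -0.3 -0.6]
```

```bash
python3 -m crank '[[0,-0.003,0.006,0,3,8,1],[0,0,0,0,3,14,1],[0,0,0,-0.5,0,16,1],[0,-0.003,0,-0.5,0,12,1],[0,0,0,0,0,4,1],[0,0,0,0,0,0,1],[0,0,0,0,0,0,1]]';python3 - <<'E'
from h import *
to(0.6675,-0.124,0.238)
o=ctrl.get_obs();p=eyes.get_image('wrist');cv2.imwrite('pics/w7.png',p['image'][:,:,::-1])
p=eyes.get_image('side');cv2.imwrite('pics/s13.png',cv2.resize(p['image'][100:250,200:400,::-1],None,fx=4,fy=4))
E
```

```text
t: 34.25
tool_pos: [0.6683, -0.124, 0.2683]
tool_rot: [3.138, 0.004, 0.002]
contact_force: [-0.1, -0.4, -1.1]
opening: 0.0273
t 34.25 pos [ 0.6683 -0.124   0.2683] turn [ 0.004 -0.001  0.002] shift mm [-0.8 -0.1 30.3] open 0.0273 F [-0.1 -0.4 -1.1]
```

View pics/s13.png

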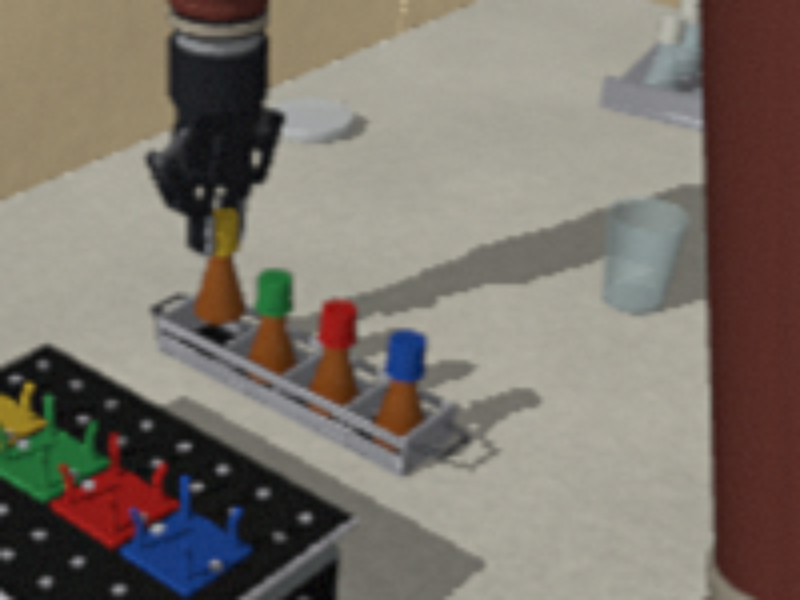

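View pics/w7.png

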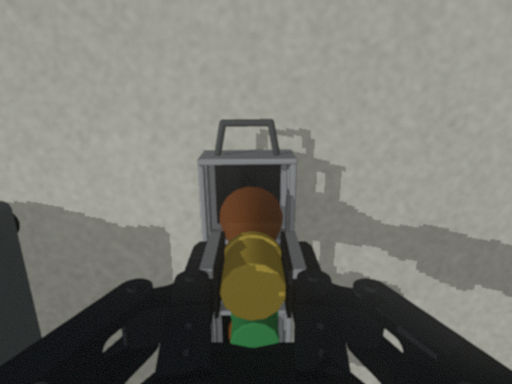

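Yellow is centred over bay 4, and the end wall shows at v≈157. I'll lower it. It was gripped at z=0.322, so contact should come at about 0.236.

```bash
python3 -m crank '[[0.002,-0.002,0,-1,0,8,1],[0,-0.003,0,-0.5,0,9,1],[0,0,0,0,0,7,1],[0,0,0,0,0,4,1],[0,0,0,0,0,0,1],[0,0,0,0,0,0,1]]'; python3 -m crank '[[0,-0.003,0,-0.5,0,3,1],[0,0,0,0,0,2,1]]'
```

```text
t: 34.85
tool_pos: [0.6675, -0.1242, 0.2404]
tool_rot: [3.139, 0.004, 0.0]
contact_force: [-0.3, 0.5, -1.6]
opening: 0.0271
t: 35.02
tool_pos: [0.6672, -0.1243, 0.2355]
tool_rot: [3.139, 0.004, -0.004]
contact_force: [-2.4, 1.9, 10.2]
opening: 0.0272
```

Contact (10 N) at z=0.2355. I'll relax and release.

```bash
python3 -m crank '[[0,0,0,0,0,0,1]]'; python3 -m crank '[[0,0,0,0,0,0,0.5],[0,0,0,0,0,0,-0.2],[0,0,0,0,0,0,-1],[0,0,0,0,0,0,-1],[0,0,0,0,0,0,-1],[0,0,0,0,0,0,-1]]'; python3 -m crank '[[0,0,0,0,0,-10,-1],[0,0,0,0,0,-20,-1],[0,0,0,0,0,-30,-1],[0,0,0,0,0,-35,-1],[0,0,0,0,0,-35,-1],[0,0,0,0,0,-35,-1],[0,0,0,0,0,-20,-1],[0,0,0,0,0,0,-1]]'; python3 -m crank '[[0,0,0,-20,0,0,-1],[0,0,0,-30,0,0,-1],[0,0,0,-30,0,0,-1],[0,0,0,-30,0,0,-1],[0,0,0,-20,0,0,-1],[0,0,0,0,0,0,-1],[0,0,0,0,0,0,-1]]'
python3 - <<'E'
from h import *
to(0.54,-0.124,0.44)
o=ctrl.get_obs();p=eyes.get_image('wrist');cv2.imwrite('pics/w8.png',p['image'][:,:,::-1])
for n in ('side','scene'):
    p=eyes.get_image(n);cv2.imwrite(f'pics/{n}9.png',p['image'][:,:,::-1])
    for k in ['flask_blue','flask_red','flask_green','flask_yellow','rack','dish','bottle','beaker']: print(n,k,[(x['centre'],x['confidence']) for x in spotter.mark_of(k,p)[:2]])
E
```

```text
t: 35.1
tool_pos: [0.6673, -0.1243, 0.2357]
tool_rot: [3.138, 0.004, -0.003]
contact_force: [-0.1, 0.4, -1.0]
opening: 0.0273
t: 35.6
tool_pos: [0.668, -0.1245, 0.2374]
tool_rot: [3.137, 0.004, 0.002]
contact_force: [-0.2, -0.2, 0.5]
opening: 0.0844
t: 36.27
tool_pos: [0.6667, -0.1234, 0.4325]
tool_rot: [3.139, 0.004, -0.006]
contact_force: [-0.4, 0.4, 1.7]
opening: 0.0855
t: 36.85
tool_pos: [0.531, -0.1231, 0.433]
tool_rot: [3.138, 0.005, 0.001]
contact_force: [0.7, -0.3, 2.0]
opening: 0.0853
t 36.85 pos [ 0.531  -0.1231  0.433 ] turn [ 0.004 -0.001  0.003] shift mm [ 9.  1. -7.] open 0.0853 F [ 0.7 -0.3  2. ]
side flask_blue [([0.4792, -0.1253, 0.0023], 0.74)]
side flask_red [([0.5415, -0.123, 0.006], 0.78)]
side flask_green [([0.604, -0.1262, 0.0035], 0.66)]
side flask_yellow [([0.6658, -0.1231, -0.0008], 0.73)]
side rack [([0.5781, -0.1216, 0.0018], 0.79)]
side dish [([0.4245, 0.4383, 0.0005], 0.95)]
side bottle [([0.5853, 0.4455, 0.0038], 0.71)]
side beaker [([0.4588, -0.4373, -0.0031], 0.71), ([0.4274, 0.4398, 0.0041], 0.54)]
scene flask_blue [([0.4805, -0.1277, -0.0024], 0.5)]
scene flask_red [([0.535, -0.1236, 0.0033], 0.54)]
scene flask_green [([0.6041, -0.123, 0.0038], 0.52)]
scene flask_yellow [([0.6642, -0.1219, 0.0027], 0.72)]
scene rack [([0.5767, -0.1256, -0.0006], 0.88)]
scene dish [([0.4266, 0.4353, 0.0027], 0.64)]
scene bottle [([0.5863, 0.4498, 0.0019], 0.8)]
scene beaker [([0.4629, -0.4428, -0.0011], 0.8), ([0.6178, 0.1527, 0.0858], 0.25)]
```

View pics/w8.png

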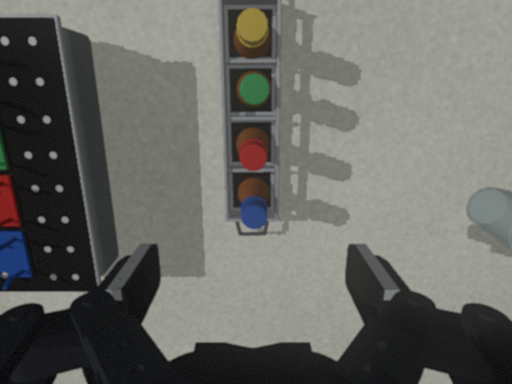

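View pics/side9.png

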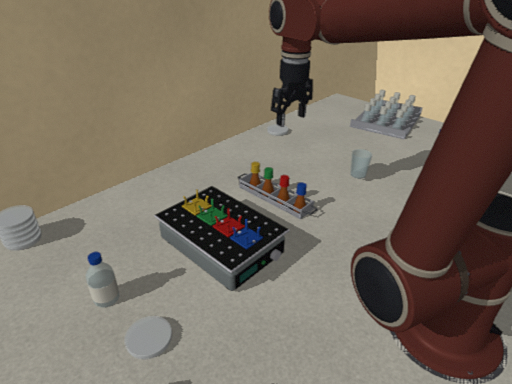

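All four flasks stand upright in their bays, blue, red, green, yellow from near to far, matching the empty clamps. Their bases read z≈0.004, and the bystanders have not moved. The gripper is open and clear.

```bash
python3 -c "
from station import ctrl
print(ctrl.finish_job())"
```

```text
the job is handed in; nothing more can be done
None
```

I moved all four capped flasks from the shaker into the rack in the order they stood: blue in the bay nearest the robot, then red, green and yellow at the far end. I handed the job in at about 37 s, with no verdict reported.

**Placing:** I lowered each flask until the arm felt the bay floor. The contact force I read was 10–16 N each time, at the height I expected. I eased off before opening the gripper. Red may have been about 2 mm above the floor when released, because the gripper rose slightly as I eased off.

**Last checks:** the final wrist and side pictures show all four upright, each in its own bay, and the gripper open and well clear. The finder's base positions agree with the bay centres to about 6 mm or better. The largest difference is one low-confidence reading for red. Each flask has about 8 mm of play in its bay, and the green one sits about 3 mm off centre. The dish, bottle and beaker read the same as at the start, within the finder's error of a few millimetres.

**Disagreements along the way:** one early finder reading put a yellow flask at the rack, and another put the rack at the shaker. The pictures contradicted both, so I ignored them. Very small moves often fell short or drifted a few millimetres, so I corrected them as I went.

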